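Put the paint jar and dropper bottle away in the paint stand

TASK

Tidy the modelling bench: put the squat round paint jar upright into the wide well of the wooden paint stand, and the slim dropper bottle that stands on the cutting mat upright into the empty narrow well beside it, each fully down on the floor of its well. Leave the flat tin, the rectangular glue bottle and the dropper bottle that is already in the stand where they are.

Things in the scene. Friction and masses are not known exactly. Their poses are not given: they have to be found in the camera images.
- jar_center (a point): The squat paint jar: an upright plain cylinder 50 mm in diameter and 72 mm tall, white with a flat grey lid of the same diameter (lid: top 20 mm); about 0.12 kg. The point is on its axis, half-way up (36 mm above its underside); z is its axis, up. It stands on the cutting mat.
- bottle_center (a point): The slim dropper bottle to be put away: an upright white cylinder 32 mm in diameter up to 58 mm above its underside, then a shoulder and a narrow grey conical cap (22 mm wide at its foot, 10 mm at the tip), 92 mm tall in all; about 0.045 kg. The point is on its axis, half-way up (46 mm above its underside); z is its axis, up. It stands on the cutting mat.
- wide_well (a point): Centre of the mouth of the stand's wide round well: 66 mm in diameter, 15 mm deep, flat dark floor, so the jar stands in it with 57 mm showing. The stand is a fixed flat wooden block 270 x 100 mm and 28 mm high on the mat; the mouths lie in its top face. x runs along the stand's length, from the wide well (one end) to the empty narrow well (middle, 85 mm on) to an occupied narrow well (other end, 85 mm further); z up.
- narrow_well (a point): Centre of the mouth of the stand's empty narrow round well, in the middle of the stand: 46 mm in diameter, 15 mm deep, flat dark floor, so the bottle stands in it with 77 mm showing. Axes as for the wide well.
- spare_center (a point): A bystander: a second dropper bottle, the same as the first (32 mm diameter, 92 mm tall), already standing in the narrow well at the end of the stand. The point is half-way up its axis. To be left alone.
- tin_center (a point): A bystander: a flat round metal tin, 71 mm in diameter and 32 mm high, standing on the mat. The point is at its centre. To be left alone.
- glue_center (a point): A bystander: a rectangular white glue bottle, 45 x 30 mm (x, y) and 60 mm high with a black round cap (22 mm wide) up to 78 mm, upright on the mat. The point is half-way up (39 mm). To be left alone.
Mind the look-alikes: they are no part of the job. Leave any purple look-alike of the part that bears bottle_center alone.

How it is judged:
By the outcome, as a careful person would: the job done as asked, in the order asked, and still so for the second after the job is handed in, with the robot touching nothing.
It also fails if it takes over 58 s, if anything falls off the work surface, if the arm or the gripper's body presses on something with over 40 N, if the wrist force passes 120 N, or if a joint passes its speed limit or range.

ROBOT

A 6-joint arm with a two-finger parallel gripper is mounted at the origin on the work surface. World frame = base frame: x ahead of the robot, y to its left, z up, the work surface at z = 0. Lengths are in mm, angles in degrees, forces in N, time in s.
With the tool pointing down it reaches from about 250 to 725 mm from the base axis. Payload 4 kg.
Tool frame: the origin (TCP) lies at the very end of the fingers, on their centre line; the grasp point (between the pads) lies 19 mm behind it (manip.grip_depth is the distance from the TCP to the grasp point, in mm); x points along the fingers, y is the direction in which the jaws open and shut, and the axes are right-handed (so a half turn about x gives the same grasp; the last joint's range is limited). The gripper opens to 85 mm and grips with 20 to 120 N. Pads are 22 mm wide; open, the fingers measure 114 mm over their backs; the gripper's body (76 mm by 85 mm) begins 54 mm behind the grasp point. The pads swing forward as they close: fully open they stand 13 mm farther back than shut.
Start: joints at [-73.74, 13.785, 0.286, 76.501, 0, 90], TCP at [140.001, -479.999, 207.206] pointing down, gripper open.
Joint ranges: [-155.79, 155.79], [-60.16, 107.12], [-62.33, 73.08], [-114, 123.19], [-81.49, 82.49], [-180, 180]. Speed limits (degrees/s): [159.86, 159.86, 180, 180, 180, 180].

INTERFACE

Orientations are given as a 3x3 rotation matrix whose columns are the frame's x, y, z axes.
In Python, from bench import manip, gripper_to, read_camera, get_calibration, readout gives the robot as it stands. The module is installed in compiled form; this text tells all that it offers. Calls block until the motion is done:
- manip.movep(position, orientation): joint-space move of the TCP to a pose.
- manip.servo_line(position, ori=None, velocity=150): straight line of the TCP; ori=None keeps the orientation; velocity is the mean speed in mm/s.
- manip.set_joints(angles): joint-space move.
- gripper_to(opening, squeeze=None): finger opening in mm; squeeze is the grip in N (None keeps the last); returns when the fingers have stopped.
- manip.dwell(seconds).
- manip.ik(position, orientation): joint angles nearest the present ones, or None.
- read_camera(name): name is "scene" or "top"; returns the picture (480x640x3 uint8, blue, green, red); there is no depth.
- get_calibration(name): a dict with "K" (3x3 intrinsics, pixels), "cam_to_world" (4x4, takes a point from camera to world coordinates). Camera axes: x right, y down, z forward; pixel columns grow to the right and rows downward; lengths in mm; the calibration is good to about 2 mm. A picture is of the moment at which its call begins. get_calibration takes no time and is no camera call.
A pose or a line that the arm cannot do raises manip.MotionError and nothing moves.
- manip.close_job(): hands the job in, once; it reports no verdict.
Readings, each from a call of its own:
- readout.read_t(): time.
- readout.read_q(): joint angles.
- readout.read_qd(): joint speeds.
- readout.read_joint_torque(): joint torques, N m.
- readout.read_eef_pos(): TCP position.
- readout.read_eef_rot(): TCP orientation.
- readout.read_ft_force(): force on the tool from outside, world axes, zero at the start.
- readout.read_moment(): the same for the moment, N m.
- readout.read_gripper_width(): finger opening in mm.
Only numpy, scipy, OpenCV 4.12 (cv2) and the standard library are available. Lean on these libraries where they do the work, as an engineer would, in place of code of your own. Each camera call takes 0.05 s, during which the arm holds its last target.

## Working session

There is one attempt and no reset: what is moved stays moved. The work goes in short steps, each a Python script; the robot and the scene stay as the last script left them, time stands still between calls to the robot, and variables do not carry over. Pictures are saved under pics/ and viewed, and the job is handed in when it is done.

```bash
mkdir -p pics
python3 - <<'E'
from bench import *
import cv2
for n in("scene","top"):
    cv2.imwrite(f"pics/{n}0.png",read_camera(n)); c=get_calibration(n); print(n,c["K"],c["cam_to_world"])
print(readout.read_t(),readout.read_eef_rot())
E
```

```text
scene [[450.35610802   0.         326.97936619]
 [  0.         450.35610802 240.69174799]
 [  0.           0.           1.        ]] [[ 7.05560363e-01  5.93041391e-01 -3.87925873e-01  8.08283249e+02]
 [ 7.08649656e-01 -5.90833643e-01  3.85656934e-01 -3.96233379e+02]
 [-4.89132337e-04 -5.47007783e-01 -8.37127377e-01  8.13382645e+02]
 [ 0.00000000e+00  0.00000000e+00  0.00000000e+00  1.00000000e+00]]
top [[510.38792559   0.         314.67042513]
 [  0.         510.38792559 235.88156528]
 [  0.           0.           1.        ]] [[ 3.15634118e-03 -9.92635593e-01  1.21097551e-01  3.30635409e+02]
 [-9.99992220e-01 -2.84657536e-03  2.73089421e-03 -3.21221449e+01]
 [-2.36606949e-03 -1.21105228e-01 -9.92636855e-01  9.64577727e+02]
 [ 0.00000000e+00  0.00000000e+00  0.00000000e+00  1.00000000e+00]]
0.1 [[-5.37728120e-04  2.80003776e-01 -9.59998748e-01]
 [ 1.86888796e-03 -9.59996929e-01 -2.80004292e-01]
 [-9.99998109e-01 -1.94469628e-03 -7.07834189e-06]]
```

View pics/scene0.png

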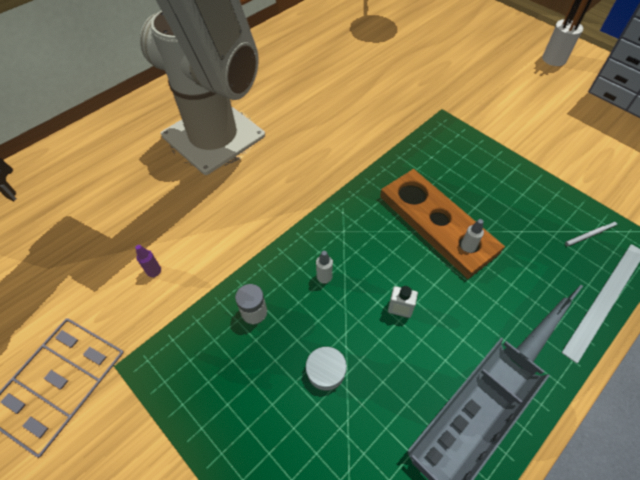

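View pics/top0.png

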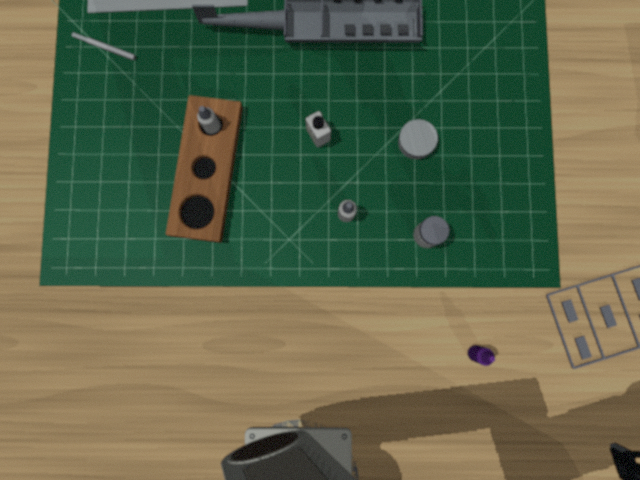

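Scene view: the jar is at about (251,304), the white dropper bottle at (324,268), the spare in the stand at (473,236), and a purple look-alike off the mat at (148,261). The glue is at (403,302) and the tin at (326,369). Top view: jar (432,232), bottle (347,210), stand wells (197,212), (204,167) and (209,121). 

The white bottle standing on the mat matches the description. The purple one is the look-alike to leave alone. I'll confirm in enlarged crops.

Run:
```python
import cv2,numpy as np
s=cv2.imread("pics/scene0.png");t=cv2.imread("pics/top0.png")
def crop(im,x,y,w,h,k,name):
    c=cv2.resize(im[y:y+h,x:x+w],None,fx=k,fy=k,interpolation=cv2.INTER_CUBIC)
    for i in range(0,w,10):
        cv2.line(c,(i*k,0),(i*k,5 if i%50 else 12),(0,255,255),1)
        if i%20==0: cv2.putText(c,str(x+i),(i*k,22),0,.35,(0,255,255),1)
    for i in range(0,h,10):
        cv2.line(c,(0,i*k),(8,i*k),(0,255,255),1)
        if i%20==0: cv2.putText(c,str(y+i),(9,i*k+4),0,.35,(0,255,255),1)
    cv2.imwrite("pics/"+name,c)
crop(s,220,240,130,95,6,"c_s1.png")
crop(s,375,160,130,98,6,"c_s2.png")
crop(t,330,190,130,70,6,"c_t1.png")
crop(t,160,90,90,160,4,"c_t2.png")
```

```text
(no output)
```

View pics/c_s1.png

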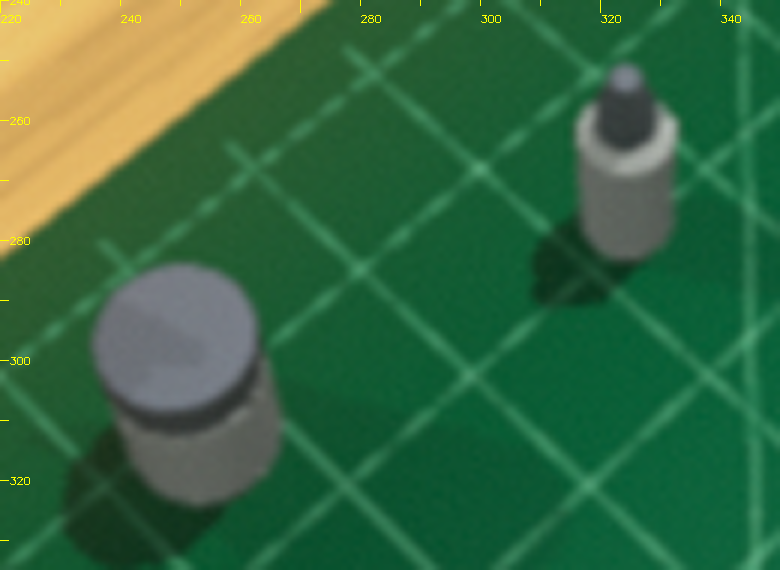

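View pics/c_s2.png

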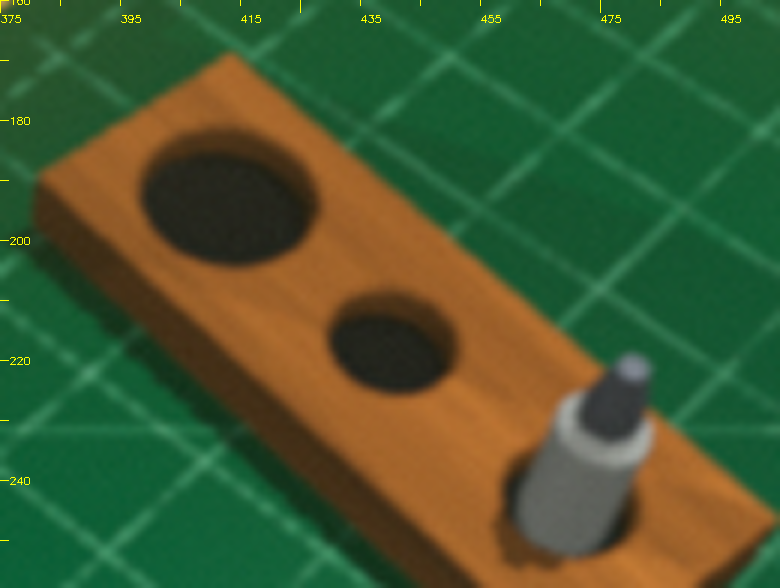

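View pics/c_t1.png

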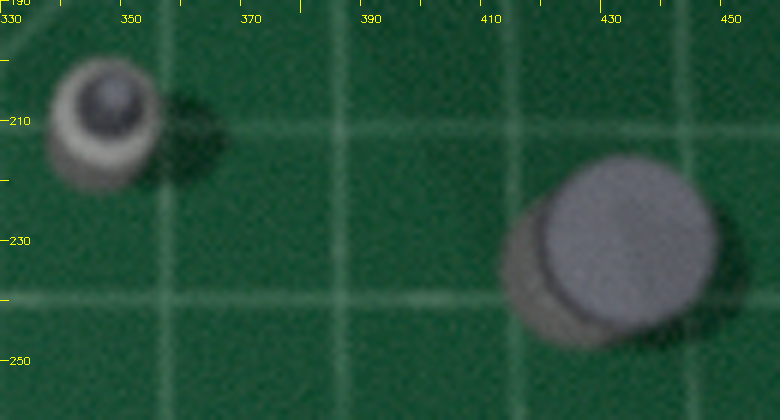

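View pics/c_t2.png

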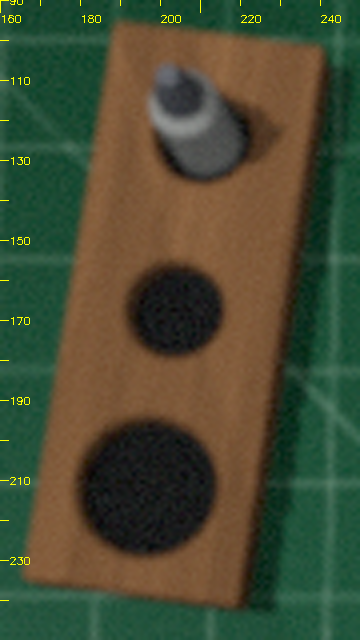

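The crops confirm it: the white bottle on the mat is at scene (324,262) and top (347,209), and both target wells are empty. Next I'll triangulate.

```bash
cat > h.py <<'E'
import numpy as np
from scipy.optimize import least_squares
from bench import *
C={n:get_calibration(n) for n in("scene","top")}
def proj(n,P):
    T=np.linalg.inv(C[n]["cam_to_world"]);p=T[:3,:3]@np.asarray(P,float)+T[:3,3];q=C[n]["K"]@p;return q[:2]/q[2]
def plane(n,uv,z):
    M=C[n]["cam_to_world"];d=M[:3,:3]@np.linalg.inv(C[n]["K"])@np.array([*uv,1.]);o=M[:3,3];return o+d*(z-o[2])/d[2]
def tri(s,t):
    r=least_squares(lambda P:np.r_[proj("scene",P)-s,proj("top",P)-t],[400,0,30]);return r.x,np.abs(r.fun).max()
E
python3 - <<'E'
from h import *
np.set_printoptions(precision=1,suppress=True)
pts=dict(jarlid=((249,296.2),(434.2,230),72),bottip=((324.2,253.2),(349,204.8),92),wide=((413.1,192.8),(196.3,211.3),28),nar=((440.5,216.9),(203.6,167.4),28),sparetip=((480.3,220.5),(199.2,108.5),105),
 c_near=((381,190.5),(166,234.5),28),c_b=((413,168.5),(220,241.5),28),c_far=((503,246),(241,101.5),28),matx=((300,268.3),(357.8,211.5),0))
for k,(s,t,z) in pts.items():
    print(k,*tri(s,t),plane("scene",s,z),plane("top",t,z))
E
```

```text
jarlid [ 450.4 -240.4   72.5] 0.08009392685411854 [ 450.1 -240.4   72. ] [ 450.6 -240.4   72. ]
bottip [491.2 -88.8  94.7] 0.1371878643180935 [490.2 -87.4  92. ] [491.6 -89.1  92. ]
wide [490.2 190.6  30. ] 0.2012406297956204 [489.6 192.5  28. ] [490.3 190.8  28. ]
nar [573.9 179.7  30.3] 0.43814419063608057 [573.7 182.3  28. ] [574.  179.7  28. ]
sparetip [657.6 171.7 108.3] 0.5733189121903592 [656.4 173.3 105. ] [659.6 173.1 105. ]
c_near [431.3 238.5 -37. ] 21.22943505123203 [434.5 146.6  28. ] [446.7 245.6  28. ]
c_b [447.7 156.7  89.9] 21.30674767808796 [443.4 248.9  28. ] [433.9 145.3  28. ]
c_far [699.9 125.1  98.1] 19.119022496481875 [710.4 214.1  28. ] [703.2 112.   28. ]
matx [ 476.9 -117.8   59.6] 8.190188798149052 [ 440.3 -109.4    0. ] [ 495.6 -111.9    0. ]
```

Both views agree to about 2 mm, and the mat is about 2 mm thick. The jar is at (450.4,-240.4), the bottle at (491,-88.5), the wide well at (490,191) and the narrow well at (574,180.5). I'll pick the jar first.

```bash
cat >> h.py <<'E'
yv=np.array([-0.126,-0.992,0]);yv/=np.linalg.norm(yv);xv=np.array([0,0,-1.])
R=np.c_[xv,yv,np.cross(xv,yv)]
JAR=np.array([450.4,-240.4]);BOT=np.array([491.0,-88.6]);WIDE=np.array([490.1,191.2]);NAR=np.array([573.9,180.5])
def st(m=""):
    print(m,"t",round(readout.read_t(),2),"tcp",np.round(readout.read_eef_pos(),1),"F",np.round(readout.read_ft_force(),2),"w",round(readout.read_gripper_width(),1))
E
python3 - <<'E'
from h import *
for p in ([*JAR,28],[*JAR,190],[*WIDE,190],[*WIDE,41],[*NAR,35],[*BOT,26],[*BOT,190]): print(p,np.round(manip.ik(p,R),1))
manip.movep([*JAR,150],R); st("above")
manip.servo_line([*JAR,28],velocity=120); st("down")
gripper_to(40,squeeze=30); st("closed")
manip.servo_line([*JAR,190],velocity=120); st("lifted")
import cv2
cv2.imwrite("pics/s1.png",read_camera("scene"));cv2.imwrite("pics/t1.png",read_camera("top"))
E
```

```text
[np.float64(450.4), np.float64(-240.4), 28] [-28.1  23.6 -14.5  51.8   0.  159.1]
[np.float64(450.4), np.float64(-240.4), 190] [-2.810e+01  1.540e+01 -1.000e-01  7.450e+01  0.000e+00  1.591e+02]
[np.float64(490.1), np.float64(191.2), 190] [  21.3   17.2    2.3   75.1    0.  -151.4]
[np.float64(490.1), np.float64(191.2), 41] [  21.3   24.2  -11.2   54.6    0.  -151.4]
[np.float64(573.9), np.float64(180.5), 35] [  17.5   32.1    1.1   59.     0.  -155.3]
[np.float64(491.0), np.float64(-88.6), 26] [-10.2  22.7 -16.4  50.9   0.  177. ]
[np.float64(491.0), np.float64(-88.6), 190] [-10.2  14.1  -1.8  74.    0.  177. ]
above t 1.57 tcp [ 450.1 -241.1  150.1] F [-0.18  0.29 -0.79] w 85.2
down t 2.74 tcp [ 451.  -240.8   28.7] F [ 0.22 -0.14  0.49] w 85.6
closed t 3.17 tcp [ 450.9 -240.6   28.8] F [-0.3   1.09  5.33] w 48.7
lifted t 4.67 tcp [ 449.9 -240.1  189.1] F [ 0.67 -0.66 -1.88] w 49.1
```

View pics/s1.png

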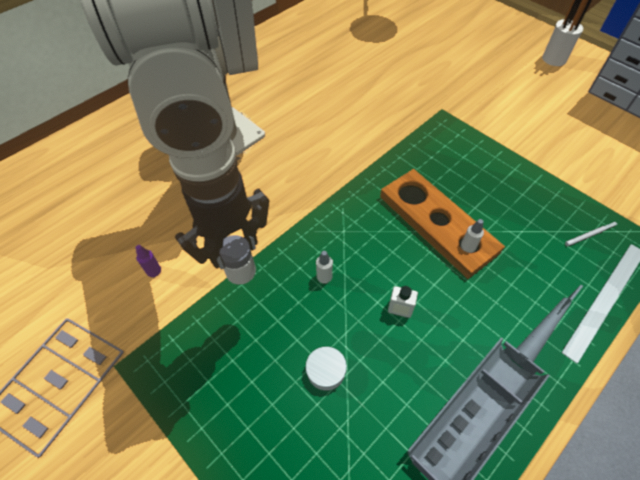

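The jar is held upright at scene (238,260) and everything else is unmoved. I'll carry it over and lower it by feel. Flipping the wrist half a turn avoids a 300° spin.

```bash
cat >> h.py <<'E'
R2=np.c_[xv,-yv,np.cross(xv,-yv)]
def fz(n=4):
    v=[]
    for _ in range(n): v.append(readout.read_ft_force()[2]); manip.dwell(0.02)
    return float(np.mean(v))
def lower(xy,z0,zmin,thr,step=1.0):
    manip.dwell(.2); f0=fz(); z=z0
    while z>zmin:
        z-=step; manip.servo_line([*xy,z],velocity=25); f=fz()
        print(round(z,1),round(f-f0,2),end="; ")
        if f-f0>thr: break
    print(); return z
E
python3 - <<'E'
from h import *
import cv2
manip.movep([*WIDE,170],R2); st("over")
manip.servo_line([*WIDE,62],velocity=100); st("near")
cv2.imwrite("pics/s2.png",read_camera("scene"));cv2.imwrite("pics/t2.png",read_camera("top"))
a=cv2.imread("pics/s2.png")[130:250,340:500];b=cv2.imread("pics/t2.png")[130:250,120:280]
cv2.imwrite("pics/c2.png",np.vstack([cv2.resize(a,None,fx=2.5,fy=2.5,interpolation=2),cv2.resize(b,None,fx=2.5,fy=2.5,interpolation=2)]))
E
```

```text
over t 6.74 tcp [490.3 190.7 170. ] F [-0.14  0.15 -0.92] w 49.0
near t 7.97 tcp [490.8 191.4  62.7] F [-0.08 -1.47 -1.47] w 48.9
```

View pics/c2.png

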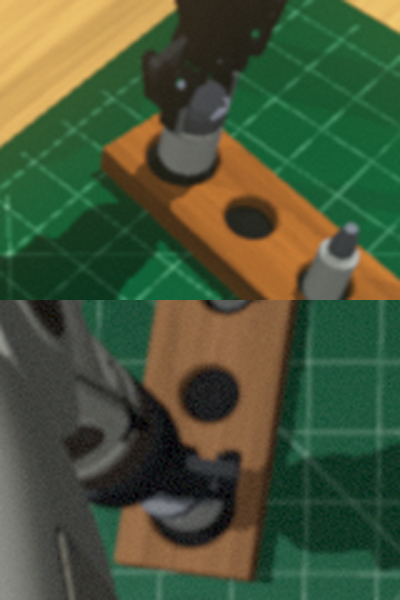

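The jar sits over the wide well with dark rim showing all round (scene about (415,193), top about (195,212)). Lowering now.

Run:
```python
from h import *
import cv2
manip.servo_line([*WIDE,46],velocity=60); st()
z=lower(WIDE,46,37,2.5); st("contact")
gripper_to(85); manip.dwell(.2); st("open")
manip.servo_line([*WIDE,150],velocity=150)
manip.movep([*BOT,160],R2); st("over bottle")
cv2.imwrite("pics/s3.png",read_camera("scene"));cv2.imwrite("pics/t3.png",read_camera("top"))
a=cv2.imread("pics/s3.png")[130:290,290:500];b=cv2.imread("pics/t3.png")[90:250,120:330]
cv2.imwrite("pics/c3.png",np.vstack([cv2.resize(x,None,fx=1.85,fy=1.85,interpolation=2) for x in(a,b)]))
```

```text
t 8.49 tcp [489.4 190.9  45.2] F [ 0.78 -0.45 -1.12] w 48.6
45.0 -0.16; 44.0 0.15; 43.0 -0.14; 42.0 0.54; 41.0 7.18; 
contact t 10.34 tcp [490.4 191.2  41.8] F [-2.45 -1.14  4.87] w 49.1
open t 10.99 tcp [490.1 191.2  40.9] F [ 0.68 -0.22 -0.05] w 85.0
over bottle t 12.95 tcp [490.9 -87.8 159.6] F [ 0.78 -0.23 -0.16] w 85.1
```

View pics/c3.png

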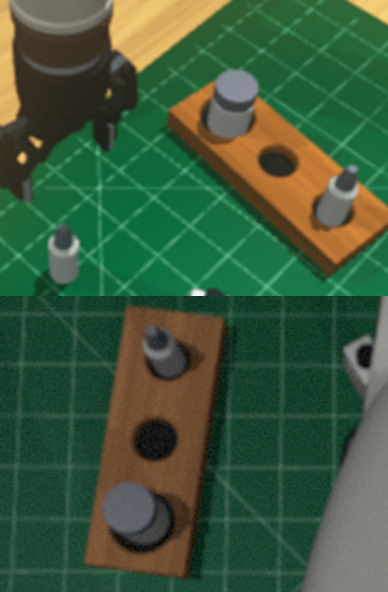

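The jar stands upright in the wide well, and contact came at the predicted floor height. Next the bottle.

Run:
```python
from h import *
import cv2
manip.servo_line([*BOT,26],velocity=100); st("down")
gripper_to(24,squeeze=25); st("closed")
manip.servo_line([*BOT,170],velocity=120); st("lifted")
manip.movep([*NAR,175],R2); st("over")
manip.servo_line([*NAR,62],velocity=100); st("near")
cv2.imwrite("pics/s4.png",read_camera("scene"));cv2.imwrite("pics/t4.png",read_camera("top"))
a=cv2.imread("pics/s4.png")[130:290,330:540];b=cv2.imread("pics/t4.png")[90:250,120:330]
cv2.imwrite("pics/c4.png",np.vstack([cv2.resize(x,None,fx=1.85,fy=1.85,interpolation=2) for x in(a,b)]))
```

```text
down t 14.54 tcp [491.7 -88.7  26.6] F [-0.05 -0.25 -0.52] w 85.3
closed t 15.09 tcp [491.3 -88.6  26.4] F [0.12 1.6  2.79] w 30.5
lifted t 16.44 tcp [490.4 -88.5 169.1] F [-0.03 -0.74  0.04] w 30.4
over t 17.53 tcp [573.7 179.3 174.7] F [ 0.54 -0.07 -0.23] w 30.5
near t 18.82 tcp [574.5 180.7  62.8] F [-0.12  0.3  -1.02] w 30.7
```

View pics/c4.png

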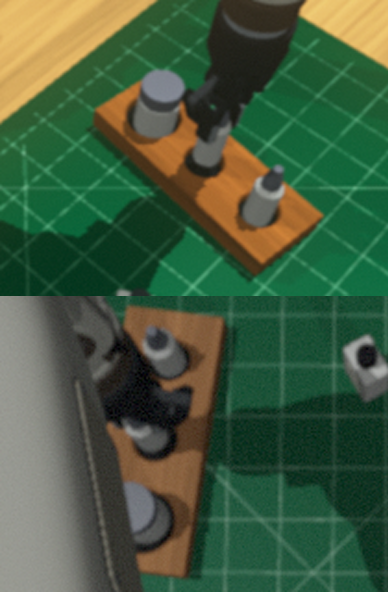

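The bottle is over the narrow well with clearance all round (scene about (441,213)), and the gripper is clear of the jar and the spare. Lowering by feel.

Run:
```python
from h import *
import cv2
manip.servo_line([*NAR,44],velocity=60); st()
z=lower(NAR,44,35,2.0); st("contact")
gripper_to(70); manip.dwell(.2); st("open")
manip.servo_line([*NAR,170],velocity=120)
manip.movep([350,-150,230],R2); st("clear")
cv2.imwrite("pics/s5.png",read_camera("scene"));cv2.imwrite("pics/t5.png",read_camera("top"))
a=cv2.imread("pics/s5.png")[130:290,330:540];b=cv2.imread("pics/t5.png")[90:250,120:330]
cv2.imwrite("pics/c5.png",np.hstack([cv2.resize(x,None,fx=1.9,fy=1.9*2,interpolation=2) if 0 else cv2.resize(x,None,fx=1.9,fy=1.9,interpolation=2) for x in(a,b)]))
```

```text
t 19.37 tcp [573.2 180.3  43.1] F [-0.27 -0.4  -0.2 ] w 30.5
43.0 0.41; 42.0 -0.02; 41.0 0.44; 40.0 0.16; 39.0 2.38; 
contact t 21.22 tcp [574.2 180.6  39.4] F [0.44 0.28 2.11] w 30.6
open t 21.88 tcp [573.9 180.5  39. ] F [-0.8   0.99 -0.64] w 69.9
clear t 24.62 tcp [ 350.7 -149.8  229.9] F [-0.08  0.28 -0.84] w 70.0
```

View pics/c5.png

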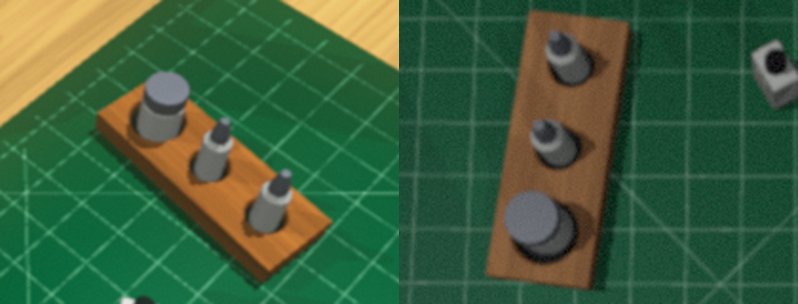

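View pics/s5.png

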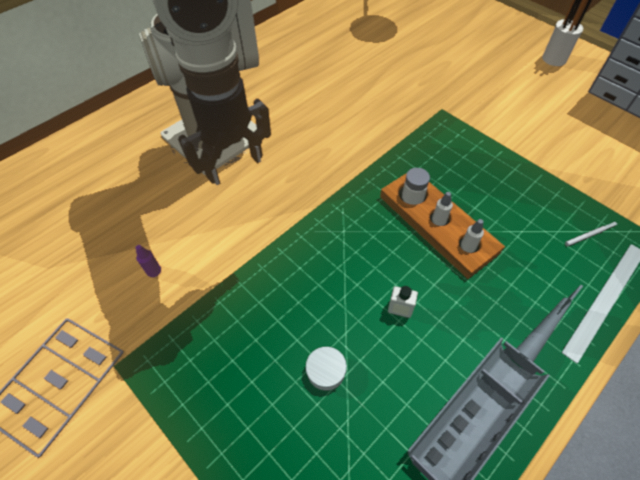

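The jar stands in the wide well (scene (416,188)) and the bottle in the narrow well (443,209), at the same height and upright like the spare (473,236). The tin (326,369), glue (403,302) and purple bottle (148,261) are unmoved, and the gripper is clear of everything. I'm handing it in.

Run:
```python
from h import *
st(); manip.close_job()
```

```text
t 24.72 tcp [ 350.7 -149.6  229.8] F [ 0.42 -0.1   0.42] w 70.3
the job is handed in; nothing more can be done
```

The jar stands upright in the wide well and the white dropper bottle upright in the empty narrow well. I placed the jar first, then the bottle. The job was handed in at 24.7 s of the 58 s allowed.

- **Seating:** I lowered each by feel. The jar touched at TCP z of about 41 mm and the bottle at about 39 mm, which matches the expected floor heights.
- **Final pictures:** both stand upright, and the bottle is seated at the same height as the spare. The spare, tin, glue bottle and purple look-alike had not moved in the final pictures.
- **Forces:** the highest wrist reading I sampled was about 7 N. I did not record forces continuously.
- **Failed or disagreeing checks:** none failed. The two cameras disagreed by up to about 3 mm on positions, well within the well clearances.

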